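Show the mushroom push lamp at the wood-turner's stall

TASK

A customer wants to see the mushroom lamp light up: with the fingertips press the wide domed cap of the mushroom-shaped wooden lamp gently down as far as it goes, or nearly, keep it down for two seconds, then let it spring back up and draw the hand well clear of it. Press lightly, and do not pick up, tip or shift the lamp. Leave the other three lamps and the small things standing around them untouched.

Things in the scene. Friction and masses are not known exactly. Their poses are not given: they have to be found in the camera images.
- mushroom_lamp: loose turned-wood push lamp, 0.25 to 0.45 kg: round foot 68 mm across, white collar 52 mm across, rim 56 mm across with its top 50 mm above the table, and a sprung wooden head above it, here a wide shallow dome, the mushroom cap, 72 mm across (the widest of the four heads), its crown 90 mm above the table. The lamp to press. Origin: centre of the underside of the foot, z up
- mushroom_top (a point): the crown of the mushroom cap: middle of the dome's top, 90 mm above the table; moves down with the cap. Around it the dome is nearly flat (1 mm lower 13 mm out)
- mushroom_cap (a joint): how far this lamp's sprung head is pressed down, m: 0 = up, 0.010 = bottom. It switches at 0.005. Spring: about 1 N to start, 3.5 N at 5 mm, 6 N at 10 mm, where it meets a hard stop; it springs back up by itself
- ball_lamp: loose turned-wood push lamp, 0.25 to 0.45 kg: round foot 68 mm across, white collar 52 mm across, rim 56 mm across with its top 50 mm above the table, and a sprung wooden head above it, here a ball 42 mm across, top 105 mm above the table. Leave alone. Origin under the foot
- ball_cap (a joint): how far this lamp's sprung head is pressed down, m: 0 = up, 0.010 = bottom
- cone_lamp: loose turned-wood push lamp, 0.25 to 0.45 kg: round foot 68 mm across, white collar 52 mm across, rim 56 mm across with its top 50 mm above the table, and a sprung wooden head above it, here a pointed cone 48 mm across at its base, tip 113 mm above the table. Leave alone. Origin under the foot
- cone_cap (a joint): how far this lamp's sprung head is pressed down, m: 0 = up, 0.010 = bottom
- disc_lamp: loose turned-wood push lamp, 0.25 to 0.45 kg: round foot 68 mm across, white collar 52 mm across, rim 56 mm across with its top 50 mm above the table, and a sprung wooden head above it, here a flat disc 46 mm across and 12 mm thick, top 76 mm above the table. Leave alone. Origin under the foot
- disc_cap (a joint): how far this lamp's sprung head is pressed down, m: 0 = up, 0.010 = bottom
- tealight: greenish glass tea-light cup, 58 mm across, 60 mm high, loose, may stand among the lamps. Origin under it
- pear: small turned pear of pale wood, 38 mm across, 60 mm high, loose. Origin under it
- napkin_ring: dark wooden ring standing open end up, 46 mm across, 30 mm high, loose. Origin under it
- bowl: pale wooden bowl, 110 mm across, 42 mm high, loose. Origin under it
- mug: white mug, 80 mm across, 95 mm high, handle on its own +y side, loose. Origin under it
Things that resemble listed ones, but are neither listed nor needed, are in the scene too. Leave any green or red look-alike of the bowl alone. What is shaped like the mushroom_lamp but blue is not meant.

How it is judged (in metres and radians):
On the way, in this order (a step that is already met when the one before it is completed fails the run):
1. the fingers keep the mushroom cap pressed down past its switching point (5 mm) for at least 1.5 s (value of joint mushroom_cap above 0.005 m and contact force between the fingers and mushroom_lamp above 1 N), for 1.5 s.
2. the cap has sprung back up and the fingers are off it (value of joint mushroom_cap below 0.0015 m and contact force between the fingers and mushroom_lamp below 0.1 N), for 0.2 s.
At the end, for the whole second after the job is handed in: The mushroom cap is up (within 1.5 mm), its lamp stands upright and still within 15 mm of where it stood, the TCP is more than 60 mm from the crown, and every other lamp and loose thing stands upright within 8 mm of its place, the other heads up (value of joint each of mushroom_cap, ball_cap, cone_cap, disc_cap below 0.0015 m and distance of mushroom_lamp from where it was at the start of the episode below 0.015 m and angle between each of mushroom_lamp, ball_lamp, cone_lamp, disc_lamp, tealight, pear, napkin_ring, bowl, mug's own z axis and vertical below 0.08 rad and linear speed of mushroom_lamp below 0.02 m/s and distance between the grasp point and mushroom_top above 0.06 m and distance of each of ball_lamp, cone_lamp, disc_lamp, tealight, pear, napkin_ring, bowl, mug from where it was at the start of the episode below 0.008 m); the robot touches nothing.
It fails at once if the mushroom lamp is struck, squeezed or pressed hard (over 20 N) (contact force between the arm and mushroom_lamp above 20 N).
It fails at once if the mushroom lamp is lifted, tipped or shoved along (height (world z) of mushroom_lamp above 0.008 m or angle between mushroom_lamp's own z axis and vertical above 0.15 rad or distance of mushroom_lamp from where it was at the start of the episode above 0.015 m).
It fails at once if another lamp's head is pressed (value of joint any of ball_cap, cone_cap, disc_cap above 0.003 m).
It fails at once if another lamp or one of the small things around them is touched (over 0.5 N) (contact force between the arm and ball_lamp above 0.5 N or contact force between the arm and cone_lamp above 0.5 N or contact force between the arm and disc_lamp above 0.5 N or contact force between the arm and tealight above 0.5 N or contact force between the arm and pear above 0.5 N or contact force between the arm and napkin_ring above 0.5 N or contact force between the arm and bowl above 0.5 N or contact force between the arm and mug above 0.5 N).
It fails at once if another lamp or a loose thing is shifted by more than 8 mm (distance of any of ball_lamp, cone_lamp, disc_lamp, tealight, pear, napkin_ring, bowl, mug from where it was at the start of the episode above 0.008 m).
It also fails if it takes over 35 s, if anything falls off the work surface, if the arm or the gripper's body presses on something with over 40 N, if the wrist force passes 120 N, or if a joint passes its speed limit or range.

ROBOT

A 7-joint arm with a two-finger parallel gripper is mounted at the origin on the work surface. World frame = base frame: x ahead of the robot, y to its left, z up, the work surface at z = 0. Lengths are in m, angles in degrees, forces in N, time in s.
With the tool pointing down it reaches from about 0.425 to 0.875 m from the base axis. Payload 4.7 kg.
Tool frame: the origin (TCP) lies between the finger pads, 19 mm behind the fingertips; this is the grasp point; z points along the fingers, y is the line along which they close (so a half turn about z gives the same grasp; the last joint's range is limited). The gripper opens to 87 mm and grips with 3 to 60 N. Pads are 19 mm wide; open, the fingers measure 117 mm over their backs; the gripper's body (75 mm by 190 mm) begins 51 mm behind the grasp point.
Start: joints at [-65.369, 18.392, -4.016, 83.108, 1.295, 78.541, -3.26], TCP at [0.263, 0.595, 0.241] pointing down, gripper open.
Joint ranges: [-163.93, 163.93], [-17.29, 119.83], [-79.2, 71.16], [3.27, 140.29], [-89.18, 269.18], [5.43, 117.66], [-154.24, 154.24]. Speed limits (degrees/s): [147.25, 147.25, 180, 180, 180, 180, 180].

INTERFACE

Orientations are given as [roll, pitch, yaw] about the fixed x, y, z axes, in that order (R = Rz(yaw) Ry(pitch) Rx(roll)).
In Python, from cell import env, read_camera gives the robot as it stands.
- The arm moves only by the shell command python3 -m jog 'ROWS' [FORCE]. ROWS is JSON, a list of rows, each a list of 5 numbers: the opening, from 0 (shut) to 1 (fully open), then the shift along the tool's x, y, z each as a share of 0.02 m, from -1 to 1, then the turn about the tool's z as a share of 45 degrees, from -1 to 1. In form: [[gripper, x, y, z, yaw], ...]. A call has 1 to 12 rows; each row shifts and turns the commanded pose from where the row before left it, along the tool's axes as they then stand; what a row does not reach is not made up. A row lasts 1/12 s, in which the tool goes at most 41.7 mm and 7.16 degrees, less where a joint would pass 70% of its speed; a pose out of reach is approached as far as the arm can. A call with a number of a shift or a turn outside -1 to 1 is refused whole. A call with a gripper value outside its range is refused whole. The fingers move at their own pace and stop on an object; FORCE is the grip in N (left out, the last holds). Time passes only in rows, so rows that do not move let the fingers close. It gives the time, the measured TCP pose, the force, the opening and the grip force at its end, in the units of the state.
- env.get_obs(): the state, without advancing time (a new reading comes with each control period).
- read_camera(name): name is "scene" or "top"; returns a dict with "color" (420x560x3 uint8, red, green, blue), "range_z" (420x560 float32, m along the optical axis (not along the pixel's ray), 0 where there is no reading), "mtx" (3x3 intrinsics, pixels), "k1" (the pictures are not rectified: a ray, as slopes to the right and down, at radius r is drawn at 1 + k1 r^2 times it, then the intrinsics apply), "world_from_camera" (4x4, takes a point from camera to world coordinates). Camera axes: x right, y down, z forward; pixel columns grow to the right and rows downward; lengths in m; the calibration is good to about 2 mm. A picture is of the moment at which its call begins.
- env.sign_off(): hands the job in; it is judged then, once.
The state is a dict: "time_s": time; "qpos": joint angles; "joint_velocities": joint speeds; "effort": joint torques, N m; "tool_pos": TCP position; "tool_rot": TCP orientation; "force": force on the tool from outside, world axes, zero at the start; "wrist_torque": the same for the moment, N m; "grip_width": finger opening in m; "grasp_force": force on a finger pad.
Only numpy, scipy, OpenCV 4.12 (cv2) and the standard library are available. Lean on these libraries where they do the work, as an engineer would, in place of code of your own. Each camera call takes 0.05 s, during which the arm holds its last target. There are 200 camera calls.

## Working session

There is one attempt and no reset: what is moved stays moved. The work goes in short steps, Python scripts to look and compute and a shell command to move; the robot and the scene stay as the last step left them, time stands still between calls to the robot, and variables do not carry over. Pictures are saved under pics/ and viewed, at most 10 in all, crops included, and the job is handed in when it is done.

```bash
mkdir -p pics
python3 - <<'E'
from cell import env, read_camera
import cv2,pickle,numpy as np
for n in("scene","top"):
    d=read_camera(n);pickle.dump(d,open(n+".pkl","wb"));cv2.imwrite(f"pics/{n}0.png",d["color"][:,:,::-1])
    print(n,d["mtx"].tolist(),d["k1"],np.round(d["world_from_camera"],3).tolist(),d["range_z"].min(),d["range_z"].max())
o=env.get_obs();print(o["time_s"],o["tool_pos"],o["tool_rot"],o["force"],o["grip_width"])
E
```

```text
scene [[520.4799731949174, 0.0, 278.6186584622523], [0.0, 520.4799731949174, 218.22479783130427], [0.0, 0.0, 1.0]] -0.16674339957584403 [[-0.906, 0.335, -0.258, 0.792], [0.422, 0.721, -0.55, 0.576], [0.002, -0.607, -0.795, 0.946], [0.0, 0.0, 0.0, 1.0]] 0.0 3.225892
top [[496.6933635711894, 0.0, 273.00959488900156], [0.0, 496.6933635711894, 220.57554903824672], [0.0, 0.0, 1.0]] -0.1253390301440475 [[-0.009, -0.99, 0.138, 0.355], [-1.0, 0.006, -0.02, 0.008], [0.019, -0.138, -0.99, 1.246], [0.0, 0.0, 0.0, 1.0]] 0.0 2.2008722
0.1 [0.26239156 0.59419149 0.24026428] [-1.79901855e+02  6.35632645e-03  1.56180387e+02] [ 0.91384525 -0.35046079  0.2507425 ] 0.0866479500804452
```

View pics/scene0.png

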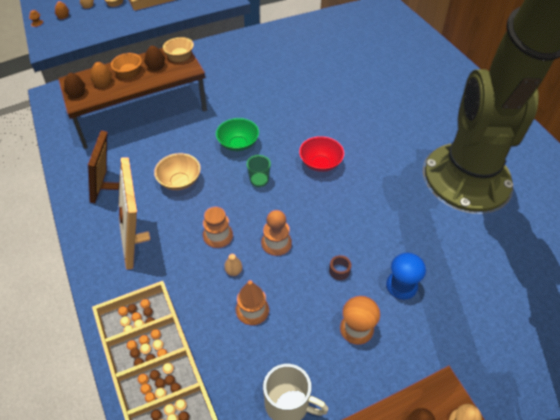

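View pics/top0.png

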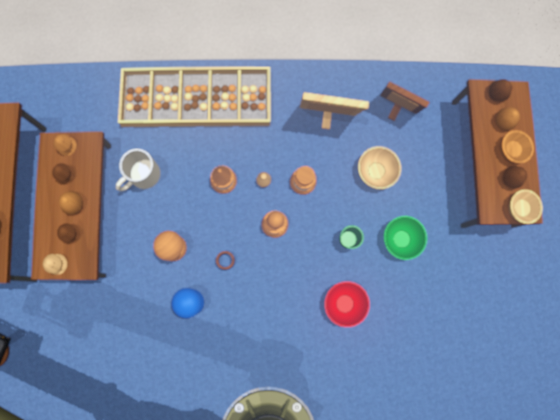

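Scene view: the mushroom lamp's wide orange cap is at (360,312). The lookalikes are the blue mushroom (406,270), ball lamp (277,230), cone (252,300) and disc (216,225), plus wooden knobs on the shelf. In the top view the mushroom is at (170,246), blue (187,303), ball (275,222), shelf ball (70,203). I choose the orange wide dome at (360,312) / (170,246), and check it in a crop while measuring.

```bash
cat > h.py <<'E'
import numpy as np,cv2
def rays(d,uv):
    uv=np.asarray(uv,float).reshape(-1,1,2)
    p=cv2.undistortPoints(uv,d["mtx"],np.array([d["k1"],0,0,0.]))[:,0]
    return np.c_[p,np.ones(len(p))]
def cloud(d,vu):
    r=rays(d,vu[:,::-1])*d["range_z"][vu[:,0],vu[:,1]][:,None]
    T=d["world_from_camera"];return r@T[:3,:3].T+T[:3,3]
def line(d,uv):
    T=d["world_from_camera"];return T[:3,3],(rays(d,[uv])@T[:3,:3].T)[0]
E
python3 - <<'E'
from h import *
import pickle
seeds={"scene":dict(mush=(360,312),blue=(406,268),ring=(341,266),mug=(288,390)),"top":dict(mush=(170,246),blue=(187,303),ring=(225,261),mug=(138,168))}
for n,s in seeds.items():
    d=pickle.load(open(n+".pkl","rb"))
    vu=np.argwhere(d["range_z"]>0);P=cloud(d,vu)
    for k,(u,v) in s.items():
        m=(np.hypot(vu[:,1]-u,vu[:,0]-v)<26)&(P[:,2]>.015);Q=P[m]
        hi=Q[Q[:,2]>Q[:,2].max()-.006]
        print(n,k,"top",np.round(hi.mean(0),4),"zmax",Q[:,2].max().round(4),np.percentile(Q[:,2],98).round(4))
    hsv=cv2.cvtColor(d["color"],cv2.COLOR_RGB2HSV)
    # cap: high points with orange colour; fit sphere
    u,v=s["mush"];q=(np.hypot(vu[:,1]-u,vu[:,0]-v)<26)&(P[:,2]>.066);Q=P[q]
    A=np.c_[2*Q,np.ones(len(Q))];x=np.linalg.lstsq(A,(Q**2).sum(1),rcond=None)[0]
    print(n,"sphere c",x[:3].round(4),"R",np.sqrt(x[3]+x[:3]@x[:3]).round(4),"range xy",Q[:,:2].min(0).round(3),Q[:,:2].max(0).round(3),len(Q))
    # neighbours
    for r in(.12,.2):
        c=Q.mean(0);B=P[(np.hypot(*(P-c)[:,:2].T)<r)&(np.hypot(*(P-c)[:,:2].T)>.05)&(P[:,2]>.02)]
        print(r,len(B),B[:,2].max() if len(B) else 0)
    c=d["color"][max(0,v-50):v+50,u-60:u+60,::-1];cv2.imwrite(f"pics/c_{n}.png",cv2.resize(c,None,fx=3,fy=3))
a=cv2.imread("pics/c_scene.png");b=cv2.imread("pics/c_top.png");cv2.imwrite("pics/crop.png",np.hstack([a,b]))
E
```

```text
scene mush top [0.4624 0.237  0.0885] zmax 0.0923 0.0909
scene blue top [0.3272 0.1915 0.0891] zmax 0.0935 0.0907
scene ring top [0.429  0.1043 0.0293] zmax 0.033 0.0318
scene mug top [0.6538 0.3165 0.095 ] zmax 0.0991 0.0966
scene sphere c [0.4615 0.2367 0.0512] R 0.0402 range xy [0.429 0.203] [0.497 0.272] 1009
0.12 75 0.08474670103838311
0.2 4487 0.09895564763968423
top mush top [0.4622 0.2346 0.0901] zmax 0.0944 0.092
top blue top [0.3256 0.1897 0.0908] zmax 0.0949 0.0922
top ring top [0.4285 0.1016 0.0314] zmax 0.0354 0.0342
top mug top [0.6527 0.3133 0.098 ] zmax 0.1028 0.0974
top sphere c [0.4616 0.2351 0.0523] R 0.04 range xy [0.426 0.2  ] [0.495 0.27 ] 712
0.12 116 0.08685886502486073
0.2 2361 0.10280819593139645
```

View pics/crop.png

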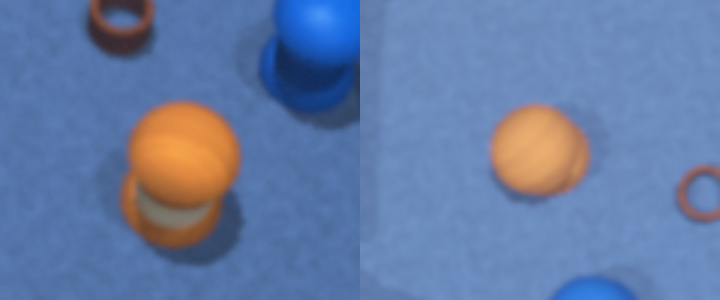

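The crop confirms the orange mushroom lamp, and the two views agree on its crown at about (0.4617, 0.236, 0.090). Neighbours are at least 0.13 m away. I'll traverse at height with the fingers closed.

```bash
python3 -m jog '[[0,-0.5,-0.37,0,0],[0,-0.9,-0.7,0,0],[0,-0.9,-0.7,0,0],[0,-0.9,-0.7,0,0],[0,-0.9,-0.7,0,0],[0,-0.9,-0.7,0,0],[0,-0.9,-0.7,0,0],[0,-0.9,-0.7,0,0],[0,-0.9,-0.7,0,0],[0,-0.9,-0.7,0,0],[0,-0.9,-0.7,0,0],[0,-0.9,-0.7,0,0]]' 10
cat > t.py <<'E'
from cell import env
import numpy as np
from scipy.spatial.transform import Rotation as R
o=env.get_obs();r=R.from_euler("xyz",o["tool_rot"],degrees=True)
print(o["time_s"],o["tool_pos"],o["tool_rot"],o["grip_width"],np.round(o["force"],2),"shares",(r.inv().apply(np.array([.4617,.236,.109])-o["tool_pos"])/.02).round(2))
E
python3 t.py
```

```text
time_s: 1.1
tool_pos: [0.3882, 0.3607, 0.2411]
tool_rot: [-180.0, -0.0, 156.1]
force: [-0.1, -0.2, 0.1]
grip_width: 0.015
grasp_force: 0.0
1.1 [0.38821362 0.36071792 0.24107732] [-1.79976533e+02 -1.55196052e-03  1.56132825e+02] 0.014976347489149855 [-0.13 -0.18  0.07] shares [-5.88 -4.21  6.61]
```

```bash
python3 -m jog '[[0,-0.9,-0.65,0,0],[0,-0.9,-0.65,0,0],[0,-0.9,-0.65,0,0],[0,-0.9,-0.65,0,0],[0,-0.9,-0.65,0,0],[0,-0.9,-0.65,0,0],[0,-0.48,-0.31,0,0],[0,0,0,0.8,0],[0,0,0,0.8,0],[0,0,0,0.8,0],[0,0,0,0.8,0],[0,0,0,0,0]]'
python3 -m jog '[[0,0,0,0.8,0],[0,0,0,0.6,0],[0,0,0,0.5,0],[0,0,0,0,0],[0,0,0,0,0],[0,0,0,0,0]]'
python3 t.py
```

```text
time_s: 2.1
tool_pos: [0.459, 0.2372, 0.1739]
tool_rot: [-179.7, -0.2, 156.2]
force: [-0.5, -0.4, -0.1]
grip_width: 0.0002
grasp_force: 0.0
time_s: 2.6
tool_pos: [0.4616, 0.2387, 0.1399]
tool_rot: [180.0, 0.0, 156.2]
force: [0.1, 0.8, 1.1]
grip_width: 0.0005
grasp_force: 0.0
2.6 [0.46161    0.23866914 0.13994214] [1.79952948e+02 3.03060107e-02 1.56179330e+02] 0.0004726923706666075 [0.1  0.82 1.11] shares [-0.06 -0.12  1.55]
```

```bash
python3 -m jog '[[0,-0.06,-0.12,0.3,0],[0,0,0,0.3,0],[0,0,0,0.3,0],[0,0,0,0.2,0],[0,0,0,0.1,0],[0,0,0,0,0],[0,0,0,0,0],[0,0,0,0,0]]'
python3 t.py
python3 - <<'E'
from cell import read_camera
from h import *
d=read_camera("scene");cv2.imwrite("pics/near.png",cv2.resize(d["color"][220:400,260:500,::-1],None,fx=3,fy=3))
E
```

```text
time_s: 3.27
tool_pos: [0.4615, 0.2359, 0.1155]
tool_rot: [180.0, 0.0, 156.2]
force: [-0.7, 0.4, 0.1]
grip_width: 0.0003
grasp_force: 0.0
3.2667 [0.46153913 0.23590032 0.11548891] [1.79977518e+02 1.56826315e-02 1.56180602e+02] 0.00034290091721805307 [-0.74  0.38  0.07] shares [-0.01  0.01  0.32]
```

View pics/near.png

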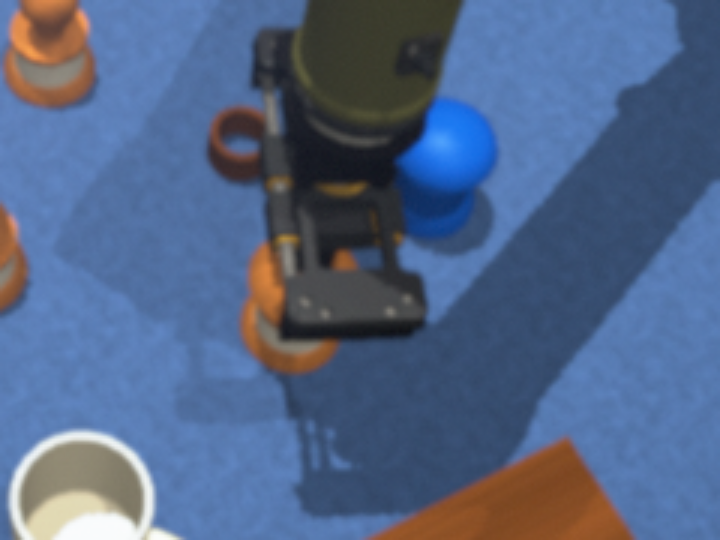

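The hand is over the orange mushroom (crop 290,300), clear of the ring (240,145) and the blue one (440,150). I'll descend slowly and watch the force.

```bash
python3 -m jog '[[0,0,0,0.1,0],[0,0,0,0.1,0],[0,0,0,0.1,0],[0,0,0,0.05,0],[0,0,0,0.05,0],[0,0,0,0.05,0],[0,0,0,0,0],[0,0,0,0,0]]';python3 -m jog '[[0,0,0,0.05,0],[0,0,0,0.05,0],[0,0,0,0,0],[0,0,0,0,0],[0,0,0,0,0]]';python3 t.py
```

```text
time_s: 3.98
tool_pos: [0.4615, 0.2358, 0.1064]
tool_rot: [180.0, 0.0, 156.2]
force: [0.4, -0.2, 2.1]
grip_width: 0.0004
grasp_force: 1.1
time_s: 4.4
tool_pos: [0.4615, 0.2358, 0.1044]
tool_rot: [180.0, 0.0, 156.2]
force: [0.1, -0.1, 3.5]
grip_width: 0.0002
grasp_force: 1.7
4.4 [0.46145262 0.23579597 0.10438558] [1.79988215e+02 9.37240296e-03 1.56179306e+02] 0.00024305102589060266 [ 0.13 -0.06  3.46] shares [-0.01  0.01 -0.23]
```

```bash
python3 -m jog '[[0,0,0,0.05,0],[0,0,0,0.05,0],[0,0,0,0.05,0],[0,0,0,0.05,0],[0,0,0,0,0],[0,0,0,0,0],[0,0,0,0,0],[0,0,0,0,0]]'; python3 t.py
```

```text
time_s: 5.07
tool_pos: [0.4615, 0.2358, 0.1004]
tool_rot: [180.0, 0.0, 156.2]
force: [0.2, -1.1, 5.0]
grip_width: 0.0005
grasp_force: 2.6
5.0667 [0.46147885 0.23581031 0.1004255 ] [1.79984974e+02 8.80296137e-03 1.56177289e+02] 0.0004558355879629113 [ 0.19 -1.08  4.97] shares [-0.01  0.01 -0.43]
```

The cap is about 9 mm down at 5 N. I'll hold for more than 2 s, then release slowly.

```bash
python3 -m jog '[[0,0,0,0,0],[0,0,0,0,0],[0,0,0,0,0],[0,0,0,0,0],[0,0,0,0,0],[0,0,0,0,0],[0,0,0,0,0],[0,0,0,0,0],[0,0,0,0,0],[0,0,0,0,0],[0,0,0,0,0],[0,0,0,0,0]]';python3 -m jog '[[0,0,0,0,0],[0,0,0,0,0],[0,0,0,0,0],[0,0,0,0,0],[0,0,0,0,0],[0,0,0,0,0],[0,0,0,0,0],[0,0,0,0,0],[0,0,0,0,0],[0,0,0,0,0],[0,0,0,0,0],[0,0,0,0,0]]'
python3 - <<'E'
from cell import read_camera
from h import *
d=read_camera("scene");cv2.imwrite("pics/held.png",cv2.resize(d["color"][250:370,300:440,::-1],None,fx=4,fy=4))
E
python3 -m jog '[[0,0,0,-0.1,0],[0,0,0,-0.1,0],[0,0,0,-0.1,0],[0,0,0,-0.1,0],[0,0,0,-0.1,0],[0,0,0,-0.1,0],[0,0,0,-0.1,0],[0,0,0,-0.1,0],[0,0,0,-0.2,0],[0,0,0,-0.4,0],[0,0,0,-0.6,0],[0,0,0,-0.8,0]]'
python3 -m jog '[[0,0,0,-0.8,0],[0,0,0,-0.8,0],[0,0,0,-0.8,0],[0,0,0,-0.8,0],[0,0,0,-0.8,0],[0,0,0,-0.6,0],[0,0,0,-0.3,0],[0,0,0,0,0],[0,0,0,0,0],[0,0,0,0,0]]'; python3 t.py
```

```text
time_s: 6.07
tool_pos: [0.4615, 0.2358, 0.1004]
tool_rot: [180.0, 0.0, 156.2]
force: [-1.7, -0.6, 5.3]
grip_width: 0.0002
grasp_force: 2.6
time_s: 7.07
tool_pos: [0.4615, 0.2358, 0.1004]
tool_rot: [180.0, 0.0, 156.2]
force: [-1.6, -0.8, 5.1]
grip_width: 0.0005
grasp_force: 2.6
time_s: 8.12
tool_pos: [0.4609, 0.2354, 0.1567]
tool_rot: [-179.9, -0.0, 156.2]
force: [-0.1, 0.6, 1.3]
grip_width: 0.0001
grasp_force: 0.0
time_s: 8.95
tool_pos: [0.4609, 0.2355, 0.2533]
tool_rot: [-179.9, -0.1, 156.2]
force: [0.0, 0.2, 0.1]
grip_width: 0.0005
grasp_force: 0.0
8.95 [0.46087976 0.23549347 0.25334546] [-1.79924987e+02 -5.11241322e-02  1.56180881e+02] 0.0005409005719365978 [0.02 0.21 0.06] shares [-0.03  0.05  7.22]
```

View pics/held.png

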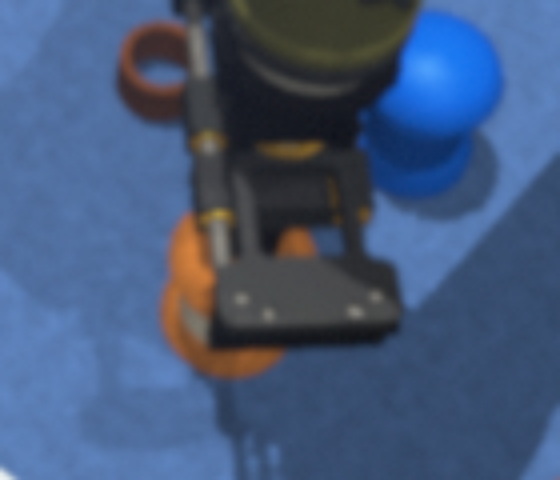

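The crop shows the fingers on the cap (220,260) and the lamp upright. I'll move sideways to check the lamp unobstructed.

```bash
python3 -m jog '[[0,0.4,0.3,0,0],[0,0.8,0.6,0,0],[0,0.9,0.7,0,0],[0,0.9,0.7,0,0],[0,0.9,0.7,0,0],[0,0.9,0.7,0,0],[0,0.9,0.7,0,0],[0,0.8,0.6,0,0],[0,0.4,0.3,0,0],[0,0,0,0,0],[0,0,0,0,0],[0,0,0,0,0]]'
python3 - <<'E'
from h import *
from cell import read_camera,env
for n,(u,v) in dict(scene=(360,312),top=(170,246)).items():
    d=read_camera(n);vu=np.argwhere(d["range_z"]>0);P=cloud(d,vu)
    Q=P[(np.hypot(vu[:,1]-u,vu[:,0]-v)<26)&(P[:,2]>.066)&(P[:,2]<.11)]
    hi=Q[Q[:,2]>Q[:,2].max()-.006];print(n,hi.mean(0).round(4),np.percentile(Q[:,2],98).round(4),len(Q))
    if n=="scene": cv2.imwrite("pics/end.png",d["color"][:,:,::-1])
print(env.get_obs()["tool_pos"])
E
```

```text
time_s: 9.95
tool_pos: [0.3788, 0.3871, 0.254]
tool_rot: [-179.9, 0.0, 156.1]
force: [-0.0, -0.7, 1.3]
grip_width: 0.0004
grasp_force: 0.0
scene [0.4627 0.2379 0.0887] 0.0906 1015
top [0.4616 0.2346 0.0902] 0.0923 710
[0.379022   0.38703371 0.25423995]
```

View pics/end.png

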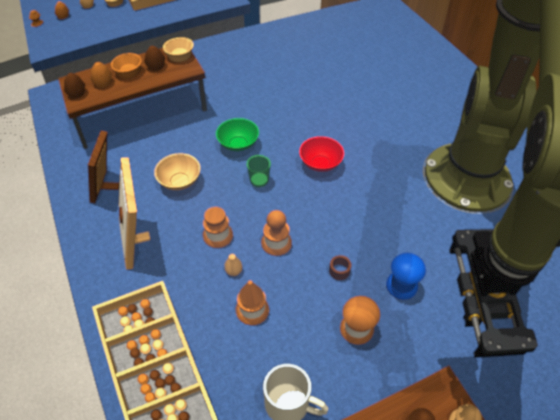

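The lamp at (360,318) is unmoved with its cap up. Everything else is in place and the hand is clear at (490,300).

```bash
python3 -c "
from cell import env
print(env.sign_off())"
```

```text
the job is handed in; nothing more can be done
None
```

I pressed the mushroom lamp's cap about 9 mm down with roughly 5 N and held it for just over 2 s; it sprang back up, the lamp and everything around it stayed in place, and I handed the job in with the hand well clear (no verdict was returned).

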